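Dismantle the tablet die onto its cleaning nests

ROBOT

A 6-joint arm with a two-finger parallel gripper is mounted at the origin on the work surface; the furniture and walls round the work are solid. World frame = base frame: x ahead of the robot, y to its left, z up, the work surface at z = 0. Lengths are in mm, angles in rad, forces in N, time in s.
With the tool pointing down it reaches from about 350 to 875 mm from the base axis. Payload 15.5 kg.
Tool frame: the origin (TCP) lies midway between the tips of the shut fingers; the grasp point (between the pads) lies behind it (env.pinch_z is the z of the grasp point in the tool frame, in mm); z points along the fingers, y is the line along which they close (so a half turn about z gives the same grasp; the last joint's range is limited). The gripper opens to 85 mm and grips with 20 to 120 N. Pads are 22 mm wide; open, the fingers measure 114 mm over their backs; the gripper's body (76 mm by 85 mm) begins 54 mm behind the grasp point. The pads swing forward as they close: fully open they stand 13 mm farther back than shut.
Start: joints at [1.149, 0.494, 1.345, -0, 1.302, -0.096], TCP at [200.037, 592.125, 231.277] pointing down, gripper open.
Joint ranges: [-2.91, 2.91], [-0.82, 2.16], [0.22, 2.67], [-1.22, 4.37], [0.12, 2.79], [-3.08, 3.08]. Speed limits (rad/s): [1.89, 1.89, 2.57, 3.01, 3.01, 3.01].

INTERFACE

Orientations are given as a unit quaternion [x, y, z, w].
In Python, from workcell import status, imaging, env gives the robot as it stands. The module is installed in compiled form; this text tells all that it offers.
- The arm moves only by the tool arm_command, never from a script. Its argument "moves" is a list of rows, each an object with "delta_pos": the shift along the tool's x, y, z in cm, a list of three; "angular": the turn, a rotation vector about the tool's x, y, z in rad, a list of three. In form: [{"delta_pos": [tx, ty, tz], "angular": [ax, ay, az]}, ...]. A call has 1 to 10 rows; each row shifts and turns the commanded pose from where the row before left it, along the tool's axes as they then stand; what a row does not reach is not made up. A row lasts 1/12 s, in which the tool goes at most 41.7 mm and 7.16 degrees, less where a joint would pass 70% of its speed; a pose out of reach is approached as far as the arm can. A call with a gripper value outside its range is refused whole. "claw" is the opening, from 0 (shut) to 1 (fully open), set as the call begins (left out, the last holds). The fingers move at their own pace and stop on an object; "squeeze" is the grip in N (left out, the last holds). Time passes only in rows, so rows that do not move let the fingers close. It gives the time, the measured TCP pose, the force, the opening and the grip force at its end, in the units of the state.
- status.observe(): the state, without advancing time (a new reading comes with each control period).
- imaging.get_image(name): name is "side" or "top" or "wrist"; returns a dict with "pixels" (480x640x3 uint8, blue, green, red), "K" (3x3 intrinsics, pixels), "extrinsics" (4x4, takes a point from camera to world coordinates). Camera axes: x right, y down, z forward; pixel columns grow to the right and rows downward; lengths in mm; the calibration is good to about 2 mm. A picture is of the moment at which its call begins. There is no depth.
- env.sign_off(): hands the job in; it is judged then, once.
The state is a dict: "time_s": time; "joints": joint angles; "dq": joint speeds; "joint_efforts": joint torques, N m; "position": TCP position; "ee_rot": TCP orientation; "wrist_force": force on the tool from outside, world axes, zero at the start; "torque": the same for the moment, N m; "gripper_width": opening from 0.0 (shut) to 1.0 (fully open); "grip_force": force on a finger pad.
Only numpy, scipy, OpenCV 4.12 (cv2) and the standard library are available. Lean on these libraries where they do the work, as an engineer would, in place of code of your own. Each camera call takes 0.05 s, during which the arm holds its last target. There are 200 camera calls.

TASK

Take the stacked tablet die apart from the top down, one part at a time and without shifting the parts still stacked below: draw the plunger straight up out of the stack and stand it foot down in its flared stand, then lay the hexagonal collar flat in the hexagonal nest and last the round die body flat in the round nest. Set each part down instead of dropping it, let go of everything, and leave the brown bottle and the white vial near the work alone.

Things in the scene. Friction and masses are not known exactly. Their poses are not given: they have to be found in the camera images.
- plunger: bright steel plunger: shaft 12 mm thick, 72 mm long, then a round head 26 mm across, 28 mm high. Origin: centre of the foot; z runs up the shaft to the head. It starts with its head on the collar, the shaft through collar and die body (14 mm bores, 1 mm play all round) and 10 mm into a blind hole in the foot block; nothing holds it, it slides out when drawn straight up by 72 mm or more
- hex_collar: dark steel hexagonal collar, 34 mm across the flats (39 mm over the corners), 20 mm high, with a 14 mm bore, on top of the die body. Origin: centre of its underside; x is square to one pair of flats (the other pairs are at 60 degrees to it)
- die_body: bright steel round die body, 52 mm in diameter, 42 mm high, with a 14 mm bore, between the collar and the foot block. Origin: centre of its underside; z is its axis
- foot_block: pale aluminium square foot block, 64 x 64 mm, 26 mm high, lowest in the stack, fixed to the bench; it stays. Origin: centre of its underside; x and y are square to its sides. The stacked parts stand on its axis: undersides of die body, collar and plunger shaft are 26, 68 and 16 mm above the bench
- plunger_stand: grey plastic stand for the plunger, fixed: foot disc 64 mm across, 5 mm thick, and an upright tube 45 mm high with a flared mouth. Mouth 37 mm wide inside at the top, narrowing to a 17 mm bore from 30 mm above the bench downward; bore floor 5 mm above the bench. Origin: centre of its underside. The plunger stands in it foot down, with its head above the mouth
- hex_nest: grey plastic hexagonal nest, fixed: floor 4 mm above the bench, rim 9 mm above the bench and 5 mm thick, inside 50 mm across the flats. Origin: centre of its underside; x is square to one pair of flats
- round_nest: grey plastic round nest, fixed: floor 4 mm above the bench, rim 9 mm above the bench and 5 mm thick, inside 68 mm in diameter. Origin: centre of its underside
- amber_bottle: bystander: brown glass bottle with a dark stopper, 57 mm across, 100 mm high, origin at the centre of its underside; not to be disturbed
- white_vial: bystander: white plastic vial with a green cap, 31 mm across, 62 mm high, origin at the centre of its underside; not to be disturbed
Things that resemble listed ones, but are neither listed nor needed, are in the scene too. What is shaped like the hex_nest but purple is not meant.

How it is judged:
By the outcome, as a careful person would: the job done as asked, in the order asked, and still so for the second after the job is handed in, with the robot touching nothing.
It also fails if it takes over 96 s, if anything falls off the work surface, if the arm or the gripper's body presses on something with over 40 N, if the wrist force passes 120 N, or if a joint passes its speed limit or range.

## Working session

There is one attempt and no reset: what is moved stays moved. The work goes in short steps, Python scripts to look and compute and a tool call to move; the robot and the scene stay as the last step left them, time stands still between calls to the robot, and variables do not carry over. Pictures are saved under pics/ and viewed, at most 14 in all, crops included, and the job is handed in when it is done.

Besides the shell and the picture viewer there is one more tool, called after ">>>" by a JSON object that holds its "fn" and its "kwargs". arm_command: Moves the arm, as the interface text tells. Its arguments: {"type":"object","properties":{"moves":{"type":"array"},"claw":{"type":"number"},"squeeze":{"type":"number"}},"required":["moves"]}

```bash
mkdir -p pics
python3 - <<'E'
from workcell import status, imaging, env
import cv2, numpy as np
for n in ("side","top"):
    d=imaging.get_image(n); cv2.imwrite(f"pics/{n}0.png",d["pixels"]); np.savez(f"{n}0.npz",**d)
    print(n,d["K"].round(1).tolist(),d["extrinsics"].round(3).tolist())
s=status.observe(); print(env.pinch_z,s)
E
```

```text
side [[440.5, 0.0, 319.9], [0.0, 440.5, 234.4], [0.0, 0.0, 1.0]] [[-0.992, -0.04, 0.12, 282.785], [-0.125, 0.44, -0.889, 1054.123], [-0.017, -0.897, -0.441, 527.134], [0.0, 0.0, 0.0, 1.0]]
top [[591.2, 0.0, 322.4], [0.0, 591.2, 238.5], [0.0, 0.0, 1.0]] [[-0.082, -0.975, 0.207, 101.521], [-0.997, 0.082, -0.01, 127.246], [-0.007, -0.207, -0.978, 1566.671], [0.0, 0.0, 0.0, 1.0]]
-18.700000000000003 {'time_s': 0.1, 'joints': array([ 1.14951783e+00,  4.94137690e-01,  1.34604790e+00,  1.09600338e-05,
        1.30252574e+00, -9.55132975e-02]), 'dq': array([ 0.00073945, -0.00160202, -0.00237467,  0.00055244,  0.00059792,
        0.00199762]), 'joint_efforts': array([ 1.21881505e-03, -8.83591032e+01, -3.84562182e+01, -1.17588388e-04,
        4.99203888e-03, -8.37845027e-05]), 'position': array([199.89063276, 591.83378452, 230.75674604]), 'ee_rot': array([ 1.62164735e-01,  9.86763541e-01, -5.39422738e-04, -1.48036547e-04]), 'wrist_force': array([ 0.88144841, -0.74776874,  0.09177391]), 'torque': array([-0.01308951,  0.04092074,  0.0188004 ]), 'grip_force': 0.0, 'gripper_width': 1.0033047109042383}
```

View pics/side0.png

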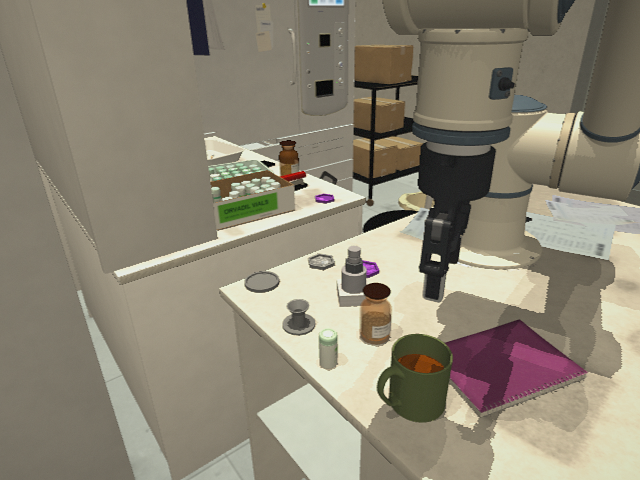

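View pics/top0.png

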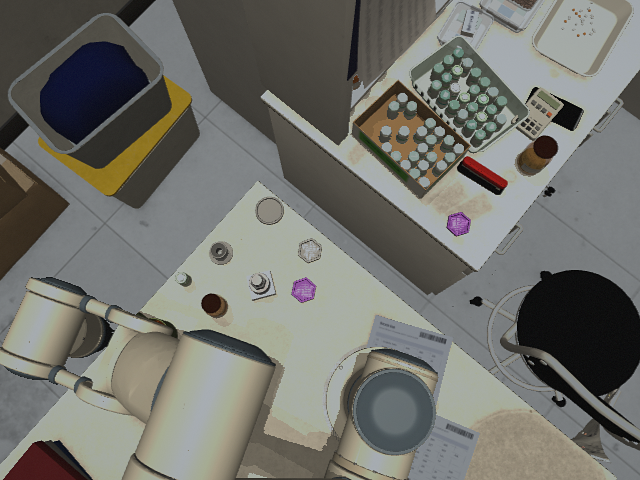

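Side view: stack at (353,275), stand (298,318), round nest (262,282), grey hex nest (321,261), purple lookalike (370,269), bottle (376,313), vial (328,348). Top view: stack (260,284), stand (220,252), round nest (270,210), grey hex nest (310,250), purple (303,290), bottle (213,304) and vial (182,278). The hex_nest is the grey one, because the purple one is excluded by the text.

```bash
cat > h.py <<'E'
import numpy as np, cv2
def ray(d,uv):
    K,E=d["K"],d["extrinsics"]; c=np.linalg.inv(K)@[uv[0],uv[1],1.]
    return E[:3,3],E[:3,:3]@c
def onz(d,uv,z):
    o,r=ray(d,uv); return o+r*(z-o[2])/r[2]
def tri(obs):
    A=np.zeros((3,3));b=np.zeros(3)
    for d,uv in obs:
        o,r=ray(d,uv); r=r/np.linalg.norm(r);P=np.eye(3)-np.outer(r,r);A+=P;b+=P@o
    return np.linalg.solve(A,b)
def proj(d,p):
    E=np.linalg.inv(d["extrinsics"]);c=E[:3,:3]@np.asarray(p,float)+E[:3,3];q=d["K"]@c;return q[:2]/q[2]
E
python3 - <<'E'
from h import *
s=dict(np.load("side0.npz"));t=dict(np.load("top0.npz"))
for n,a,b,z in [("head",(353.5,249),(257,279),116),("stand",(298,304),(220,252),45),("round",(262,281.5),(269.5,210.5),5),("hex",(321,261),(310,250),5),("purple",(370,269),(303,290),5),("bottle",(376,290),(211,301),100),("vial",(328,334),(181,277),62)]:
    print(n,tri([(s,a),(t,b)]).round(),onz(s,a,z).round(),onz(t,b,z).round())
from workcell import imaging
d=imaging.get_image("wrist");cv2.imwrite("pics/w0.png",d["pixels"]);print(d["K"].round(1).tolist(),d["extrinsics"].round(3).tolist())
E
```

```text
head [320. 282. 115.] [320. 284. 116.] [320. 282. 116.]
stand [414. 382.  46.] [418. 380.  45.] [410. 382.  45.]
round [522. 249.   5.] [523. 248.   5.] [522. 248.   5.]
hex [403. 147.   6.] [404. 145.   5.] [403. 147.   5.]
purple [292. 174.   8.] [287. 171.   5.] [297. 174.   5.]
bottle [275. 401.  99.] [274. 402. 100.] [277. 401. 100.]
vial [350. 482.  62.] [350. 482.  62.] [349. 482.  62.]
[[394.4, 0.0, 315.7], [0.0, 394.4, 240.5], [0.0, 0.0, 1.0]] [[0.32, 0.9, 0.296, 123.167], [0.948, -0.303, -0.102, 617.752], [-0.002, 0.313, -0.95, 373.63], [0.0, 0.0, 0.0, 1.0]]
```

View pics/w0.png

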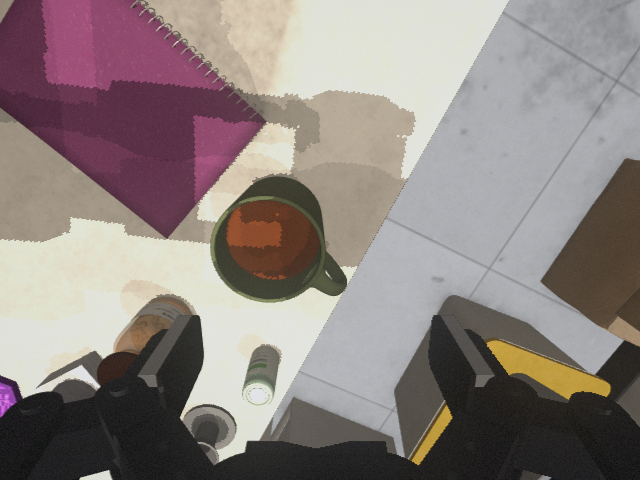

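The wrist view shows the bottle (150,330) and vial (258,380). The stack and stand are partly hidden by the fingers at bottom left. I'll move above the work area for a better look.

>>> {"fn": "arm_command", "kwargs": {"moves": [{"delta_pos": [-2.0, -1.6, 0], "angular": [0, 0, 0]}, {"delta_pos": [-3.0, -2.5, 0], "angular": [0, 0, 0]}, {"delta_pos": [-3.2, -2.6, 0], "angular": [0, 0, 0]}, {"delta_pos": [-3.2, -2.6, 0], "angular": [0, 0, 0]}, {"delta_pos": [-3.2, -2.6, 0], "angular": [0, 0, 0]}, {"delta_pos": [-3.2, -2.6, 0], "angular": [0, 0, 0]}, {"delta_pos": [-3.2, -2.6, 0], "angular": [0, 0, 0]}, {"delta_pos": [-3.2, -2.6, 0], "angular": [0, 0, 0]}, {"delta_pos": [-3.0, -2.5, 0], "angular": [0, 0, 0]}, {"delta_pos": [-2.0, -1.9, 0], "angular": [0, 0, 0]}]}}

```text
time_s: 0.98
position: [400.8, 267.8, 231.3]
ee_rot: [0.163, 0.987, -0.0, 0.0]
wrist_force: [0.8, 1.9, -0.6]
gripper_width: 1.003
grip_force: 0.0
```

```bash
cat >> h.py <<'E'
def shot(n):
    from workcell import imaging,status
    d=imaging.get_image("wrist"); cv2.imwrite(f"pics/{n}.png",d["pixels"]); np.savez(f"{n}.npz",**d)
    s=status.observe(); print(s["time_s"],s["position"].round(1),s["ee_rot"].round(4),s["joints"].round(2),d["extrinsics"][:3,3].round(1)); return d
def L(n): return dict(np.load(n+".npz"))
E
python3 -c "from h import *;shot('w1')"
```

```text
1.0333 [402.2 265.2 231.2] [ 1.632e-01  9.866e-01 -7.000e-04  5.000e-04] [ 0.46  0.29  1.69 -0.    1.16 -0.78] [324.  293.7 374.1]
```

View pics/w1.png

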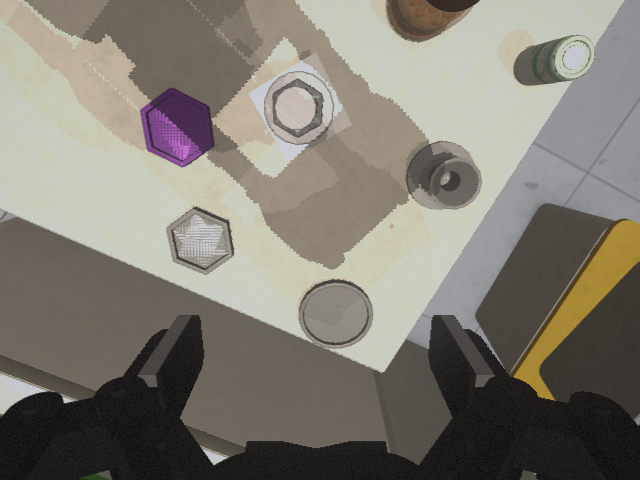

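The wrist view shows the stack (298,107), stand (445,176), round nest (335,313), grey hex nest (201,241) and purple nest (178,127), plus the bottle (430,5) and vial (555,58). Two nests look alike: grey at (201,241) and purple at (178,127). The grey one is meant. Next is a second view for height.

>>> {"fn": "arm_command", "kwargs": {"moves": [{"delta_pos": [0, 0, 0], "angular": [0, 0, 0]}]}}

```text
time_s: 1.12
position: [400.5, 268.4, 231.2]
ee_rot: [0.164, 0.986, -0.0, -0.0]
wrist_force: [-0.2, 0.7, 0.1]
gripper_width: 1.001
grip_force: 0.0
```

```bash
python3 -c "from h import *;shot('w2')"
```

```text
1.1667 [399.9 269.6 231.2] [ 1.634e-01  9.866e-01 -0.000e+00 -1.000e-04] [ 0.47  0.29  1.69  0.    1.16 -0.77] [323.8 294.5 374.1]
```

>>> {"fn": "arm_command", "kwargs": {"moves": [{"delta_pos": [0, 2, 0], "angular": [0, 0, 0]}, {"delta_pos": [0, 3, 0], "angular": [0, 0, 0]}, {"delta_pos": [0, 2, 0], "angular": [0, 0, 0]}, {"delta_pos": [0, 1, 0], "angular": [0, 0, 0]}, {"delta_pos": [0, 0, 0], "angular": [0, 0, 0]}, {"delta_pos": [0, 0, 0], "angular": [0, 0, 0]}]}}

```text
time_s: 1.67
position: [424.3, 346.4, 230.9]
ee_rot: [0.161, 0.987, -0.0, -0.0]
wrist_force: [-0.4, 0.9, 0.0]
gripper_width: 0.996
grip_force: 0.0
```

Run:
```python
from h import *
a=L('w2');b=shot('w3')
rows=[]
P=[(298,107),(445,176),(201,241),(335,313)]
from_z=[100,20,5,5]
for d in (a,b):
    r=[]
    for p,z in zip(P,from_z):
        u,v=proj(d,onz(a,p,z)).round().astype(int) 
        u0=max(u-45,0);v0=max(v-45,0)
        c=d["pixels"][v0:v0+90,u0:u0+90]; print(u0,v0)
        c=cv2.resize(c,(200,200),interpolation=cv2.INTER_CUBIC); r.append(c)
    rows.append(np.hstack(r))
cv2.imwrite("pics/m1.png",np.vstack(rows))
```

```text
1.7167 [424.2 345.8 231. ] [ 1.617e-01  9.868e-01 -4.000e-04 -4.000e-04] [ 0.57  0.39  1.54 -0.    1.22 -0.67] [347.5 372.2 373.8]
253 62
400 131
156 196
290 268
130 66
309 134
73 198
212 270
```

View pics/m1.png

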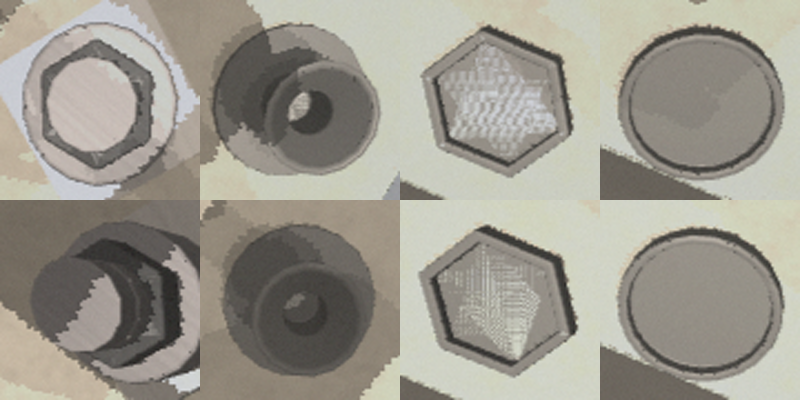

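The montage confirms the targets. The stack (head, hex collar, round body) is at (295,103) in the first view, the flared stand mouth at (455,184), the grey hex nest at (200,242) and the round nest at (335,315).

```bash
cat > ov.py <<'E'
from h import *
def ring(c,r,z,n=72,ph=0):
    t=np.arange(n)*2*np.pi/n+ph; return np.c_[c[0]+r*np.cos(t),c[1]+r*np.sin(t),np.full(n,z)]
def draw(img,d,pts,col,S,u0,v0):
    q=np.array([proj(d,p) for p in pts]); q=((q+.5-[u0,v0])*S).round().astype(np.int32)
    cv2.polylines(img,[q.reshape(-1,1,2)],True,col,1)
E
python3 - <<'E'
from h import *
a=L('w2');b=L('w3');s=L('side0');t=L('top0')
for n,p,q,z in [("head",(294.4,102.5),(164.2,113.2),116),("mouth",(455.1,183.9),(356.7,188),45),("hex",(199.9,241.9),(117,244.1),9),("round",(335.5,315.3),(257.9,319),9)]:
    print(n,tri([(a,p),(b,q)]).round(1),onz(a,p,z).round(1),onz(b,q,z).round(1))
print("die",onz(a,(297.8,109),68).round(1))
C=[(481,28),(561,53),(573,128),(511,176),(437,150),(422,76)]
w=np.array([onz(a,(156+(x-400)*.45,196+y*.45),9) for x,y in C]);c=w.mean(0);v=(w-c)[:,:2]
print("nest corners",np.degrees(np.arctan2(v[:,1],v[:,0])).round(1),np.linalg.norm(v,axis=1).round(1),c)
C=[(101,41),(154,73),(149,137),(101,168),(50,137),(52,68)]
w=np.array([onz(a,(253+x*.45,62+y*.45),88) for x,y in C]);c=w.mean(0);v=(w-c)[:,:2]
print("collar",np.degrees(np.arctan2(v[:,1],v[:,0])).round(1),np.linalg.norm(v,axis=1).round(1),c)
E
```

```text
head [317.  282.9 117.4] [315.  283.3 116. ] [318.7 281.9 116. ]
mouth [415.6 384.6  49.5] [416.8 385.9  45. ] [416.7 384.7  45. ]
hex [403.1 146.8   6.8] [402.4 147.8   9. ] [402.9 148.1   9. ]
round [525.5 247.3   3.4] [521.7 248.3   9. ] [523.6 248.9   9. ]
die [318.4 282.   68. ]
nest corners [ 167.8  108.8   51.3  -14.1  -71.5 -130.1] [34.  37.2 34.5 34.9 36.6 34. ] [402.80913998 147.59862769   9.        ]
collar [ 160.5  100.6   38.3  -19.8  -78.1 -144.4] [18.3 18.7 17.7 19.  18.8 18.3] [319.03408287 283.29464623  88.        ]
```

Heights agree with the text: head top 117, mouth 49, rims 3–7 mm, all within a few mm. Stack axis ≈ (318.4, 282.7), collar flats at ≈69.8°, nest flats at ≈18.7° (mod 60). I'll move above the head.

>>> {"fn": "arm_command", "kwargs": {"moves": [{"delta_pos": [1.0, -1.4, 0], "angular": [0, 0, 0]}, {"delta_pos": [2.0, -2.2, 0], "angular": [0, 0, 0.027]}, {"delta_pos": [2.0, -2.2, 0], "angular": [0, 0, 0]}, {"delta_pos": [2.0, -2.2, 1], "angular": [0, 0, 0]}, {"delta_pos": [1.0, -1.4, 2], "angular": [0, 0, 0]}, {"delta_pos": [0, 0, 2], "angular": [0, 0, 0]}, {"delta_pos": [0, 0, 2], "angular": [0, 0, 0]}, {"delta_pos": [0, 0, 0], "angular": [0, 0, 0]}, {"delta_pos": [0, 0, 0], "angular": [0, 0, 0]}]}}

```text
time_s: 2.47
position: [317.5, 283.6, 161.3]
ee_rot: [0.176, 0.984, -0.001, -0.001]
wrist_force: [0.0, 0.2, 1.4]
gripper_width: 1.001
grip_force: 0.0
```

Run:
```python
from h import *
from workcell import status
d=shot('w4')
```

```text
2.5167 [318.2 284.2 161.9] [ 1.757e-01  9.845e-01 -1.000e-04 -1.000e-04] [ 0.59  0.32  1.9  -0.    0.92 -0.63] [241.7 311.7 304.2]
```

View pics/w4.png

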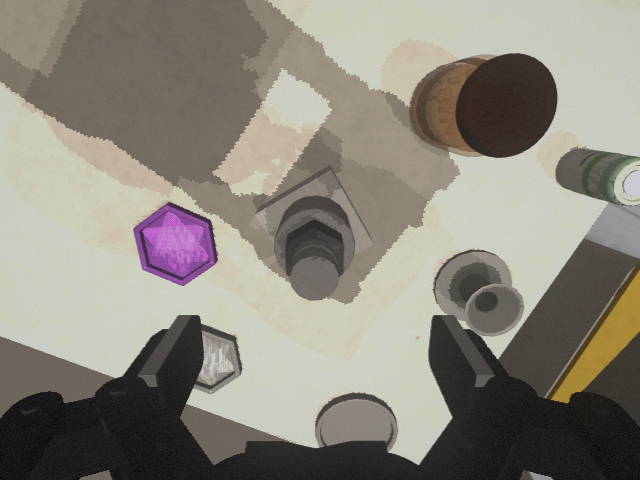

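Head top at about (314,278). The finger inner edges are at columns 202 and 430, so their middle is 316, and the head is nearly centred. I'll refine using edges.

```bash
python3 - <<'E'
from ov import *
d=L('w4');g=cv2.cvtColor(d["pixels"],cv2.COLOR_BGR2GRAY)
for r in (276,282,288): print(r,g[r,280:350].tolist())
print(g[240:310,314].tolist())
for r in (330,340): print(r,g[r,190:215].tolist(),g[r,420:445].tolist())
S=6;u0,v0=250,160
im=cv2.resize(d["pixels"][v0:v0+100,u0:u0+130],None,fx=S,fy=S,interpolation=cv2.INTER_CUBIC)
c=(318.4,282.7)
draw(im,d,ring(c,13,116),(0,0,255),S,u0,v0+0)
draw(im,d,ring(c,26,68),(0,255,0),S,u0,v0)
draw(im,d,ring(c,19.63,88,6,np.radians(39.8)),(255,0,0),S,u0,v0)
im2=np.zeros_like(im)
cv2.imwrite("pics/o1.png",im[:600,:800])
d['pixels']
E
sed -i 's/zz/zz/' ov.py
python3 - <<'E'
from ov import *
d=L('w4');S=5;u0,v0=240,190
im=cv2.resize(d["pixels"][v0:v0+120,u0:u0+150],None,fx=S,fy=S,interpolation=cv2.INTER_CUBIC)
im=cv2.convertScaleAbs(im,alpha=1.5,beta=-40)
c=(318.4,282.7)
draw(im,d,ring(c,13,116),(0,0,255),S,u0,v0)
draw(im,d,ring(c,26,68),(0,255,0),S,u0,v0)
draw(im,d,ring(c,19.63,88,6,np.radians(39.8)),(255,0,0),S,u0,v0)
cv2.imwrite("pics/o1.png",im)
E
```

```text
276 [135, 137, 136, 136, 135, 134, 133, 132, 133, 101, 107, 112, 111, 108, 110, 107, 110, 108, 112, 109, 109, 107, 106, 110, 106, 109, 109, 109, 109, 111, 110, 111, 110, 108, 110, 108, 108, 109, 109, 112, 111, 106, 110, 108, 111, 107, 109, 109, 107, 111, 107, 109, 110, 110, 108, 110, 108, 108, 92, 78, 120, 131, 135, 132, 134, 135, 131, 134, 134, 136]
282 [205, 203, 203, 203, 205, 203, 202, 203, 202, 152, 124, 112, 109, 109, 107, 106, 111, 113, 110, 109, 110, 110, 109, 108, 109, 111, 108, 112, 107, 106, 107, 106, 109, 107, 109, 110, 107, 106, 111, 107, 108, 111, 107, 113, 111, 108, 107, 110, 108, 109, 109, 109, 108, 110, 111, 109, 109, 102, 126, 133, 135, 133, 134, 134, 132, 136, 134, 131, 134, 135]
288 [205, 202, 203, 206, 203, 203, 205, 203, 203, 202, 201, 203, 162, 120, 109, 112, 111, 111, 106, 109, 107, 110, 109, 112, 111, 110, 113, 109, 112, 108, 110, 108, 110, 109, 111, 108, 109, 109, 106, 105, 110, 108, 111, 109, 111, 110, 113, 110, 109, 109, 111, 112, 110, 108, 106, 117, 131, 133, 134, 136, 133, 136, 138, 135, 136, 134, 138, 136, 133, 136]
[66, 67, 67, 64, 76, 82, 80, 66, 66, 64, 69, 67, 68, 66, 73, 74, 90, 86, 89, 88, 108, 108, 109, 106, 107, 108, 110, 107, 108, 106, 110, 108, 107, 108, 107, 107, 110, 110, 107, 108, 109, 109, 109, 108, 108, 108, 106, 106, 111, 110, 110, 107, 113, 111, 113, 111, 109, 109, 110, 109, 151, 201, 203, 200, 204, 203, 204, 205, 202, 204]
330 [48, 48, 44, 40, 45, 45, 41, 43, 40, 47, 48, 75, 105, 86, 68, 63, 64, 61, 62, 62, 62, 64, 64, 61, 61] [204, 203, 208, 205, 206, 205, 205, 206, 205, 205, 140, 69, 51, 47, 51, 48, 51, 44, 47, 48, 48, 49, 47, 47, 49]
340 [42, 46, 42, 40, 44, 41, 45, 45, 48, 44, 44, 44, 92, 160, 169, 157, 141, 149, 154, 165, 141, 135, 137, 137, 137] [201, 205, 206, 206, 205, 206, 206, 205, 202, 119, 61, 49, 51, 50, 49, 50, 49, 51, 44, 49, 48, 47, 45, 47, 50]
```

View pics/o1.png

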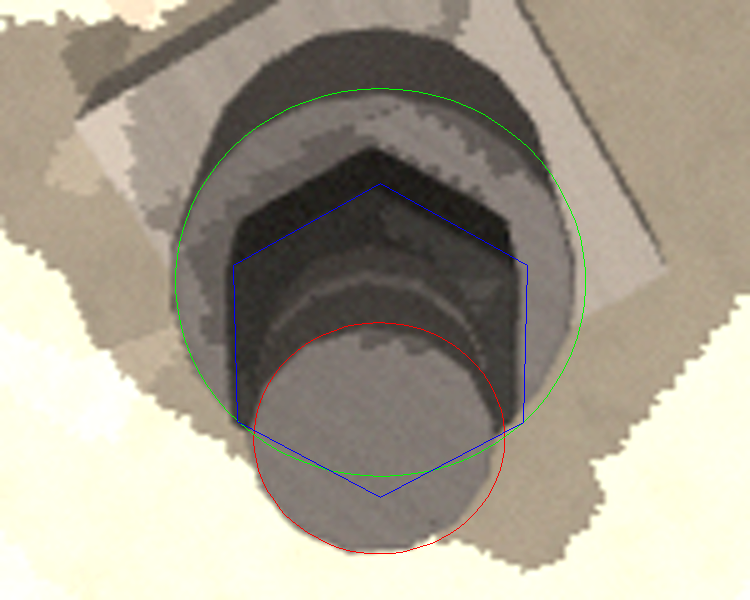

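Measured in the image, the head and stack axis sit about 1.0 mm to −y of the finger midline. I'll correct that and descend to grasp height (tip ≈ 93, just above the collar top).

>>> {"fn": "arm_command", "kwargs": {"moves": [{"delta_pos": [0, -0.1, 0.8], "angular": [0, 0, 0]}, {"delta_pos": [0, 0, 1.5], "angular": [0, 0, 0]}, {"delta_pos": [0, 0, 1.5], "angular": [0, 0, 0]}, {"delta_pos": [0, 0, 1.5], "angular": [0, 0, 0]}, {"delta_pos": [0, 0, 1.0], "angular": [0, 0, 0]}, {"delta_pos": [0, 0, 0.5], "angular": [0, 0, 0]}, {"delta_pos": [0, 0, 0], "angular": [0, 0, 0]}, {"delta_pos": [0, 0, 0], "angular": [0, 0, 0]}, {"delta_pos": [0, 0, 0], "angular": [0, 0, 0]}]}}

```text
time_s: 3.27
position: [318.3, 283.8, 93.9]
ee_rot: [0.175, 0.984, 0.0, 0.0]
wrist_force: [0.4, 0.1, 0.5]
gripper_width: 1.002
grip_force: 0.0
```

>>> {"fn": "arm_command", "kwargs": {"moves": [{"delta_pos": [0, 0, 0], "angular": [0, 0, 0]}, {"delta_pos": [0, 0, 0], "angular": [0, 0, 0]}, {"delta_pos": [0, 0, 0], "angular": [0, 0, 0]}, {"delta_pos": [0, 0, 0], "angular": [0, 0, 0]}], "claw": 0.42, "squeeze": 20}}

```text
time_s: 3.6
position: [318.0, 283.6, 93.5]
ee_rot: [0.175, 0.984, 0.0, 0.0]
wrist_force: [0.7, 0.2, -0.3]
gripper_width: 0.451
grip_force: 0.0
```

Run:
```python
from h import *
d=shot('w5');cv2.imwrite("pics/w5c.png",cv2.resize(d["pixels"][200:440,180:460],None,fx=2,fy=2))
```

```text
3.65 [317.9 283.6  93.4] [1.754e-01 9.845e-01 1.000e-04 1.000e-04] [ 0.59  0.44  1.98 -0.    0.72 -0.63] [241.9 311.4 236.3]
```

View pics/w5c.png

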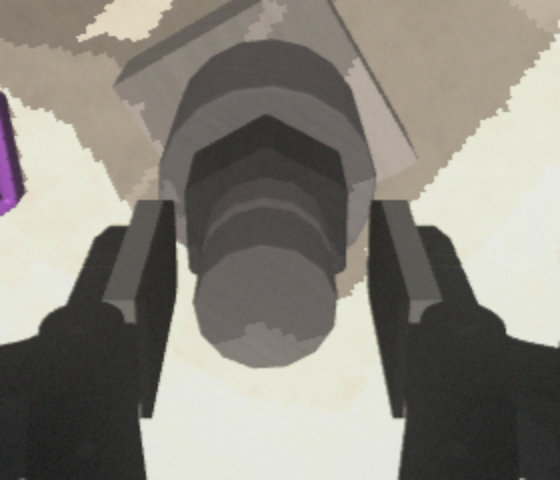

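Head at columns 193–337 of the crop and finger pads at 175 and 370, so the head is still about 1.2 mm to −y. I'll correct it and check numerically.

>>> {"fn": "arm_command", "kwargs": {"moves": [{"delta_pos": [0, -0.12, 0], "angular": [0, 0, 0]}, {"delta_pos": [0, 0, 0], "angular": [0, 0, 0]}, {"delta_pos": [0, 0, 0], "angular": [0, 0, 0]}]}}

```text
time_s: 3.9
position: [317.4, 282.3, 93.3]
ee_rot: [0.175, 0.984, -0.0, -0.0]
wrist_force: [0.3, -0.1, -0.4]
gripper_width: 0.426
grip_force: 0.0
```

Run:
```python
from h import *
d=shot('w6');g=cv2.cvtColor(d["pixels"],cv2.COLOR_BGR2GRAY).astype(int)
for r in (355,360,365):
    gr=np.diff(g[r,200:440]); print(r,[(200+i,int(gr[i])) for i in np.where(abs(gr)>22)[0]])
```

```text
3.95 [317.5 282.4  93.3] [ 0.1755  0.9845 -0.     -0.    ] [ 0.59  0.44  1.98 -0.    0.72 -0.63] [241.4 310.2 236.1]
355 [(np.int64(209), -60), (np.int64(210), -84), (np.int64(211), -29), (np.int64(245), 50), (np.int64(252), -32), (np.int64(269), 123), (np.int64(270), 55), (np.int64(280), -83), (np.int64(281), -36), (np.int64(350), 28), (np.int64(351), 92), (np.int64(360), -69), (np.int64(361), -87), (np.int64(362), -31), (np.int64(379), 50), (np.int64(385), -37), (np.int64(386), -23), (np.int64(420), 68), (np.int64(421), 88)]
360 [(np.int64(204), -26), (np.int64(205), -100), (np.int64(206), -52), (np.int64(246), 24), (np.int64(252), -25), (np.int64(268), 119), (np.int64(269), 55), (np.int64(281), -66), (np.int64(282), -51), (np.int64(350), 79), (np.int64(351), 43), (np.int64(361), -66), (np.int64(362), -90), (np.int64(363), -24), (np.int64(378), 25), (np.int64(384), -24), (np.int64(425), 81), (np.int64(426), 87)]
365 [(np.int64(203), -89), (np.int64(204), -76), (np.int64(267), 75), (np.int64(268), 97), (np.int64(282), -41), (np.int64(283), -61), (np.int64(348), 23), (np.int64(349), 91), (np.int64(362), -65), (np.int64(363), -88), (np.int64(364), -27), (np.int64(426), 29), (np.int64(427), 133)]
```

Head middle is 316.0 and finger middle is 315.5, so it is centred within 0.2 mm. Closing now.

>>> {"fn": "arm_command", "kwargs": {"moves": [{"delta_pos": [0, 0, 0], "angular": [0, 0, 0]}, {"delta_pos": [0, 0, 0], "angular": [0, 0, 0]}, {"delta_pos": [0, 0, 0], "angular": [0, 0, 0]}, {"delta_pos": [0, 0, 0], "angular": [0, 0, 0]}, {"delta_pos": [0, 0, 0], "angular": [0, 0, 0]}], "claw": 0, "squeeze": 30}}

```text
time_s: 4.37
position: [317.6, 282.5, 93.4]
ee_rot: [0.175, 0.984, 0.0, 0.0]
wrist_force: [-0.7, 0.6, 6.0]
gripper_width: 0.278
grip_force: 29.2
```

Lateral force is near zero. Drawing straight up.

>>> {"fn": "arm_command", "kwargs": {"moves": [{"delta_pos": [0, 0, -0.3], "angular": [0, 0, 0]}, {"delta_pos": [0, 0, -0.7], "angular": [0, 0, 0]}, {"delta_pos": [0, 0, -1], "angular": [0, 0, 0]}, {"delta_pos": [0, 0, -1.2], "angular": [0, 0, 0]}, {"delta_pos": [0, 0, -1.2], "angular": [0, 0, 0]}, {"delta_pos": [0, 0, -1.2], "angular": [0, 0, 0]}, {"delta_pos": [0, 0, -1.2], "angular": [0, 0, 0]}, {"delta_pos": [0, 0, -1.2], "angular": [0, 0, 0]}, {"delta_pos": [0, 0, -1], "angular": [0, 0, 0]}, {"delta_pos": [0, 0, -0.5], "angular": [0, 0, 0]}], "squeeze": 40}}

```text
time_s: 5.2
position: [317.7, 282.6, 189.8]
ee_rot: [0.175, 0.984, 0.001, 0.001]
wrist_force: [-0.3, -0.5, -1.5]
gripper_width: 0.27
grip_force: 39.3
```

>>> {"fn": "arm_command", "kwargs": {"moves": [{"delta_pos": [0, 0, -0.5], "angular": [0, 0, 0]}, {"delta_pos": [0, 0, 0], "angular": [0, 0, 0]}, {"delta_pos": [0, 0, 0], "angular": [0, 0, 0]}]}}

```text
time_s: 5.45
position: [317.4, 282.4, 193.2]
ee_rot: [0.175, 0.984, -0.0, -0.0]
wrist_force: [0.1, 0.3, -1.3]
gripper_width: 0.275
grip_force: 39.3
```

Run:
```python
from ov import *
d=shot('w7')
S=4;rs=[]
a=d["pixels"][190:340,225:405]
cv2.imwrite("pics/w7c.png",cv2.resize(d["pixels"][150:450,160:480],None,fx=1.85,fy=1.85))
```

```text
5.5 [317.3 282.3 192.9] [ 1.755e-01  9.845e-01 -2.000e-04 -2.000e-04] [ 0.59  0.27  1.86 -0.    1.01 -0.63] [241.3 310.2 336.1]
```

View pics/w7c.png

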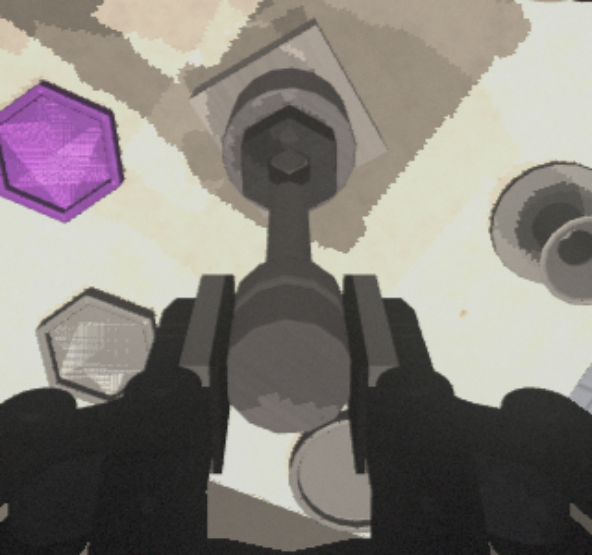

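The plunger is out and vertical, with the collar and body undisturbed. The foot shows at crop (290,163) and the stand mouth at (580,258).

Run:
```python
from ov import *
a=L('w2');b=L('w3');d=L('w7')
print(onz(a,(439.4,176),5).round(1),onz(b,(353.3,179),5).round(1))
print("foot",onz(d,(316.8,238),115.7).round(1), proj(d,(317.3,282.3,115.7)))
T=np.array([416,384.8])-[317.3,282.3]
x=np.array([2*.1755**2-1,2*.1755*.9845]);y=np.array([2*.1755*.9845,1-2*.1755**2]);print(T@x,T@y)
```

```text
[416.  384.7   5. ] [416.  385.7   5. ]
foot [308.2 286.1 115.7] [316.10704006 253.80643256]
-57.20018189999999 130.2926714
```

The foot's near edge lies where predicted, and the dark oval is the collar bore. Moving over the stand.

>>> {"fn": "arm_command", "kwargs": {"moves": [{"delta_pos": [-0.4, 0.6, 0], "angular": [0, 0, 0]}, {"delta_pos": [-0.6, 1.4, 0], "angular": [0, 0, 0]}, {"delta_pos": [-0.8, 2.0, 0], "angular": [0, 0, 0]}, {"delta_pos": [-0.8, 2.0, 0], "angular": [0, 0, 0]}, {"delta_pos": [-0.8, 2.0, 0], "angular": [0, 0, 0]}, {"delta_pos": [-0.8, 2.0, 0], "angular": [0, 0, 0]}, {"delta_pos": [-0.8, 1.6, 0], "angular": [0, 0, 0]}, {"delta_pos": [-0.5, 1.0, 0], "angular": [0, 0, 0]}, {"delta_pos": [-0.24, 0.46, 0], "angular": [0, 0, 0]}, {"delta_pos": [0, 0, 0], "angular": [0, 0, 0]}]}}

```text
time_s: 6.33
position: [417.1, 385.7, 192.5]
ee_rot: [0.175, 0.984, -0.0, -0.0]
wrist_force: [-0.9, -0.4, -2.5]
gripper_width: 0.273
grip_force: 39.4
```

>>> {"fn": "arm_command", "kwargs": {"moves": [{"delta_pos": [0, 0, 1], "angular": [0, 0, 0]}, {"delta_pos": [0, 0, 1.5], "angular": [0, 0, 0]}, {"delta_pos": [0, 0, 1.5], "angular": [0, 0, 0]}, {"delta_pos": [0, 0, 1], "angular": [0, 0, 0]}, {"delta_pos": [0, 0, 0.5], "angular": [0, 0, 0]}, {"delta_pos": [0, 0, 0], "angular": [0, 0, 0]}, {"delta_pos": [0, 0, 0], "angular": [0, 0, 0]}]}}

```text
time_s: 6.92
position: [416.4, 385.0, 138.4]
ee_rot: [0.176, 0.984, -0.0, -0.0]
wrist_force: [0.3, -0.5, -1.5]
gripper_width: 0.274
grip_force: 39.4
```

Run:
```python
from ov import *
from workcell import imaging,status
d=shot('w8');s=imaging.get_image("side");p=status.observe()["position"]
def crop(d,u0,v0,w,h,S):
    im=cv2.resize(d["pixels"][v0:v0+h,u0:u0+w],None,fx=S,fy=S,interpolation=cv2.INTER_CUBIC)
    f=(p[0],p[1])
    draw(im,d,ring(f,6,p[2]-77.4),(0,0,255),S,u0,v0)
    draw(im,d,ring((416.3,385),18.5,45),(0,255,0),S,u0,v0)
    return im
A=crop(d,220,200,200,200,2);B=crop(s,258,230,80,120,3.34)
B=cv2.resize(B,(267,400));cv2.imwrite("pics/w8c.png",np.hstack([A,B]))
```

```text
6.9667 [416.6 385.2 138.8] [1.755e-01 9.845e-01 2.000e-04 2.000e-04] [ 0.64  0.52  1.6   0.    1.02 -0.58] [340.3 412.9 281.2]
```

View pics/w8c.png

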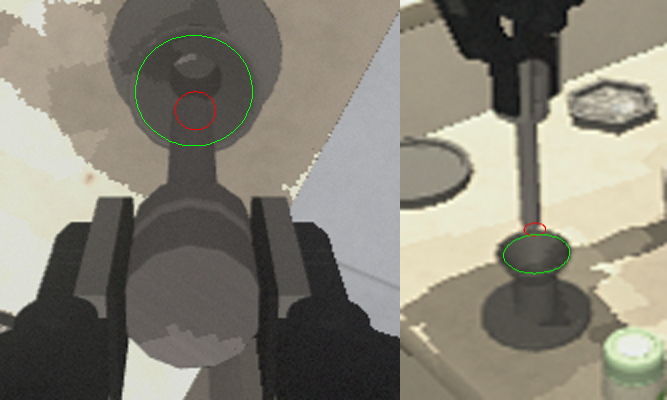

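The foot is above the mouth, with the shaft and bore columns aligned (192 and 195) and the foot inside the mouth in both views. Lowering while watching the force.

>>> {"fn": "arm_command", "kwargs": {"moves": [{"delta_pos": [0, 0, 0.8], "angular": [0, 0, 0]}, {"delta_pos": [0, 0, 1.0], "angular": [0, 0, 0]}, {"delta_pos": [0, 0, 0.8], "angular": [0, 0, 0]}, {"delta_pos": [0, 0, 0.5], "angular": [0, 0, 0]}, {"delta_pos": [0, 0, 0.4], "angular": [0, 0, 0]}, {"delta_pos": [0, 0, 0.3], "angular": [0, 0, 0]}, {"delta_pos": [0, 0, 0], "angular": [0, 0, 0]}]}}

```text
time_s: 7.6
position: [416.3, 385.0, 99.6]
ee_rot: [0.176, 0.984, -0.0, -0.0]
wrist_force: [-0.4, 0.7, -1.6]
gripper_width: 0.275
grip_force: 39.4
```

>>> {"fn": "arm_command", "kwargs": {"moves": [{"delta_pos": [0, 0, 0.3], "angular": [0, 0, 0]}, {"delta_pos": [0, 0, 0.3], "angular": [0, 0, 0]}, {"delta_pos": [0, 0, 0.3], "angular": [0, 0, 0]}, {"delta_pos": [0, 0, 0.3], "angular": [0, 0, 0]}, {"delta_pos": [0, 0, 0], "angular": [0, 0, 0]}]}}

```text
time_s: 8.02
position: [416.2, 385.0, 87.7]
ee_rot: [0.175, 0.984, -0.0, -0.0]
wrist_force: [-0.9, -0.8, -0.8]
gripper_width: 0.278
grip_force: 39.4
```

>>> {"fn": "arm_command", "kwargs": {"moves": [{"delta_pos": [0, 0, 0.2], "angular": [0, 0, 0]}, {"delta_pos": [0, 0, 0.15], "angular": [0, 0, 0]}, {"delta_pos": [0, 0, 0.1], "angular": [0, 0, 0]}, {"delta_pos": [0, 0, 0], "angular": [0, 0, 0]}]}}

```text
time_s: 8.35
position: [416.4, 385.1, 83.6]
ee_rot: [0.175, 0.984, -0.0, -0.0]
wrist_force: [0.2, -0.1, -1.4]
gripper_width: 0.275
grip_force: 39.4
```

>>> {"fn": "arm_command", "kwargs": {"moves": [{"delta_pos": [0, 0, 0.04], "angular": [0, 0, 0]}, {"delta_pos": [0, 0, 0.03], "angular": [0, 0, 0]}, {"delta_pos": [0, 0, 0], "angular": [0, 0, 0]}]}}

```text
time_s: 8.6
position: [416.5, 385.2, 83.1]
ee_rot: [0.175, 0.984, 0.0, 0.0]
wrist_force: [-0.5, 0.5, -1.4]
gripper_width: 0.273
grip_force: 39.4
```

>>> {"fn": "arm_command", "kwargs": {"moves": [{"delta_pos": [0, 0, 0.05], "angular": [0, 0, 0]}, {"delta_pos": [0, 0, 0], "angular": [0, 0, 0]}]}}

```text
time_s: 8.77
position: [416.5, 385.1, 82.6]
ee_rot: [0.175, 0.984, 0.0, 0.0]
wrist_force: [-0.8, -0.5, -1.4]
gripper_width: 0.275
grip_force: 39.4
```

>>> {"fn": "arm_command", "kwargs": {"moves": [{"delta_pos": [0, 0, 0.05], "angular": [0, 0, 0]}, {"delta_pos": [0, 0, 0], "angular": [0, 0, 0]}]}}

```text
time_s: 8.93
position: [416.7, 385.3, 82.4]
ee_rot: [0.175, 0.984, 0.0, 0.0]
wrist_force: [-0.9, -0.7, 4.9]
gripper_width: 0.277
grip_force: 40.1
```

>>> {"fn": "arm_command", "kwargs": {"moves": [{"delta_pos": [0, 0, 0.03], "angular": [0, 0, 0]}, {"delta_pos": [0, 0, 0], "angular": [0, 0, 0]}]}}

```text
time_s: 9.1
position: [416.8, 385.3, 82.3]
ee_rot: [0.175, 0.984, 0.0, 0.0]
wrist_force: [-0.5, -1.9, 9.0]
gripper_width: 0.274
grip_force: 40.5
```

It has landed on the bore floor. Releasing and retreating upward.

>>> {"fn": "arm_command", "kwargs": {"moves": [{"delta_pos": [0, 0, 0], "angular": [0, 0, 0]}, {"delta_pos": [0, 0, 0], "angular": [0, 0, 0]}, {"delta_pos": [0, 0, 0], "angular": [0, 0, 0]}, {"delta_pos": [0, 0, 0], "angular": [0, 0, 0]}, {"delta_pos": [0, 0, 0], "angular": [0, 0, 0]}], "claw": 0.7}}

```text
time_s: 9.52
position: [416.4, 385.1, 81.7]
ee_rot: [0.176, 0.984, -0.0, -0.0]
wrist_force: [-0.1, -0.0, 0.0]
gripper_width: 0.702
grip_force: 0.0
```

>>> {"fn": "arm_command", "kwargs": {"moves": [{"delta_pos": [0, 0, -0.5], "angular": [0, 0, 0]}, {"delta_pos": [0, 0, -1], "angular": [0, 0, 0]}, {"delta_pos": [0, 0, -1.5], "angular": [0, 0, 0]}, {"delta_pos": [0, 0, -1.5], "angular": [0, 0, 0]}, {"delta_pos": [0, 0, -1.5], "angular": [0, 0, 0]}, {"delta_pos": [0, 0, -1], "angular": [0, 0, 0]}, {"delta_pos": [0, 0, -0.5], "angular": [0, 0, 0]}, {"delta_pos": [0, 0, 0], "angular": [0, 0, 0]}]}}

```text
time_s: 10.18
position: [416.9, 385.5, 158.1]
ee_rot: [0.175, 0.984, 0.001, 0.001]
wrist_force: [0.7, 0.5, -0.1]
gripper_width: 0.699
grip_force: 0.0
```

Run:
```python
from h import *
from workcell import status
s=status.observe();p=s["position"][:2];q=s["ee_rot"];print(p)
T=np.array([317.4,282.4])-p
x=np.array([q[0]**2-q[1]**2,2*q[0]*q[1]]);y=np.array([x[1],-x[0]]);print(x,y,T@x,T@y)
```

```text
[416.92804061 385.46981711]
[-0.93841152  0.3455166 ] [0.3455166  0.93841152] 57.78592691180974 -131.1104946524771
```

>>> {"fn": "arm_command", "kwargs": {"moves": [{"delta_pos": [0.3, -0.6, 0], "angular": [0, 0, 0]}, {"delta_pos": [0.6, -1.5, 0], "angular": [0, 0, 0]}, {"delta_pos": [0.9, -2.0, 0], "angular": [0, 0, 0]}, {"delta_pos": [0.9, -2.0, 0], "angular": [0, 0, 0]}, {"delta_pos": [0.9, -2.0, 0], "angular": [0, 0, 0]}, {"delta_pos": [0.9, -2.0, 0], "angular": [0, 0, 0]}, {"delta_pos": [0.7, -1.6, 0], "angular": [0, 0, 0]}, {"delta_pos": [0.4, -1.0, 0], "angular": [0, 0, 0]}, {"delta_pos": [0.14, -0.36, 0], "angular": [0, 0, 0]}, {"delta_pos": [0, 0, 0], "angular": [0, 0, 0]}]}}

```text
time_s: 11.02
position: [317.1, 282.0, 156.6]
ee_rot: [0.176, 0.984, -0.0, -0.0]
wrist_force: [0.5, -0.1, -0.7]
gripper_width: 0.7
grip_force: 0.0
```

>>> {"fn": "arm_command", "kwargs": {"moves": [{"delta_pos": [0, 0, 1.3], "angular": [0, 0, 0]}, {"delta_pos": [0, 0, 1.5], "angular": [0, 0, 0]}, {"delta_pos": [0, 0, 1], "angular": [0, 0, 0]}, {"delta_pos": [0, 0, 0], "angular": [0, 0, 0]}, {"delta_pos": [0, 0, 0], "angular": [0, 0, 0]}]}}

```text
time_s: 11.43
position: [317.9, 282.8, 118.5]
ee_rot: [0.175, 0.984, -0.0, -0.0]
wrist_force: [-0.0, 0.7, 0.7]
gripper_width: 0.699
grip_force: 0.0
```

Run:
```python
from ov import *
from workcell import status
d=shot('w9');p=status.observe()["position"]
S=2.6;u0,v0=190,170
im=cv2.resize(d["pixels"][v0:v0+210,u0:u0+250],None,fx=S,fy=S,interpolation=cv2.INTER_CUBIC)
draw(im,d,ring(p,19.63,88,6,np.radians(39.8)),(255,0,0),S,u0,v0)
cv2.imwrite("pics/w9c.png",im)
```

```text
11.4833 [318.  282.9 118.9] [1.754e-01 9.845e-01 0.000e+00 1.000e-04] [ 0.59  0.39  1.95 -0.    0.8  -0.63] [241.9 310.7 261.4]
```

View pics/w9c.png

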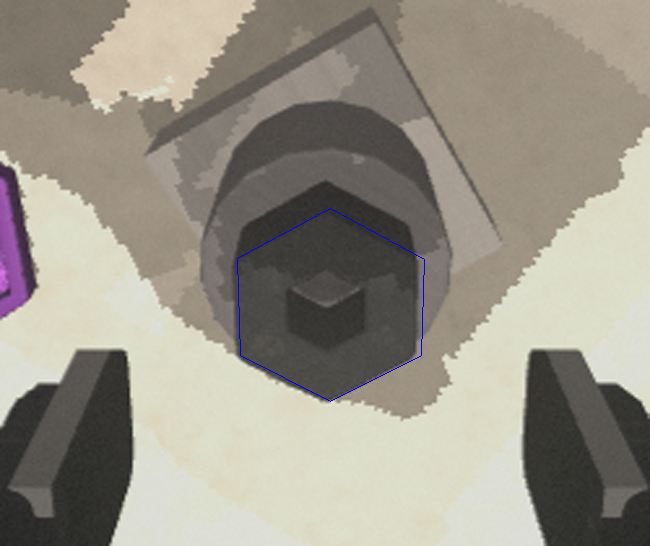

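The collar is undisturbed, with its middle at crop column 327 against the finger middle at 328, and its flats parallel to the pads. Descending to a tip height of about 76 (above the body top at 68) and gripping.

>>> {"fn": "arm_command", "kwargs": {"moves": [{"delta_pos": [0, 0, 1], "angular": [0, 0, 0]}, {"delta_pos": [0, 0, 1.3], "angular": [0, 0, 0]}, {"delta_pos": [0, 0, 1.2], "angular": [0, 0, 0]}, {"delta_pos": [0, 0, 0.8], "angular": [0, 0, 0]}, {"delta_pos": [0, 0, 0], "angular": [0, 0, 0]}, {"delta_pos": [0, 0, 0], "angular": [0, 0, 0]}]}}

```text
time_s: 11.98
position: [317.6, 282.6, 76.0]
ee_rot: [0.175, 0.984, -0.0, -0.0]
wrist_force: [0.3, -0.3, 0.0]
gripper_width: 0.699
grip_force: 0.0
```

>>> {"fn": "arm_command", "kwargs": {"moves": [{"delta_pos": [0, 0, 0], "angular": [0, 0, 0]}, {"delta_pos": [0, 0, 0], "angular": [0, 0, 0]}, {"delta_pos": [0, 0, 0], "angular": [0, 0, 0]}], "claw": 0.46}}

```text
time_s: 12.23
position: [317.8, 282.6, 76.3]
ee_rot: [0.175, 0.984, 0.0, 0.0]
wrist_force: [-0.2, -0.3, -0.8]
gripper_width: 0.462
grip_force: 0.0
```

Run:
```python
from h import *
d=shot('w10');g=cv2.cvtColor(d["pixels"],cv2.COLOR_BGR2GRAY)
im=d["pixels"][230:430,200:430];cv2.imwrite("pics/w10c.png",cv2.resize(im,None,fx=2.6,fy=2.6,interpolation=cv2.INTER_CUBIC))
```

```text
12.2833 [317.7 282.6  76.2] [1.755e-01 9.845e-01 3.000e-04 3.000e-04] [ 0.59  0.48  1.99  0.    0.67 -0.63] [241.6 310.4 219.1]
```

View pics/w10c.png

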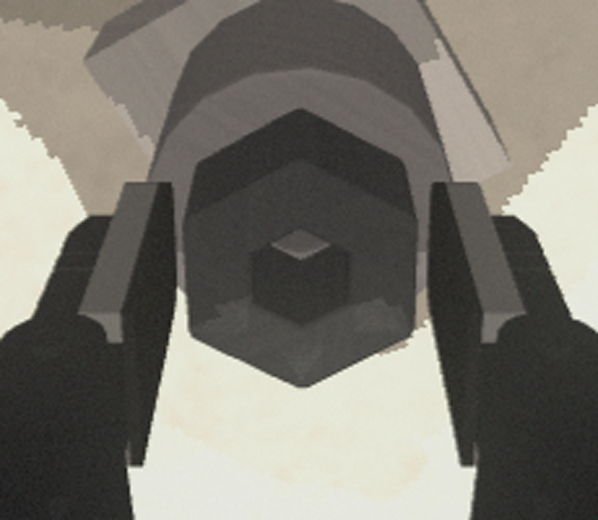

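Collar middle is at crop column 300 and pad middle at 303, about 0.4 mm off. I'll nudge and close gently.

>>> {"fn": "arm_command", "kwargs": {"moves": [{"delta_pos": [0, -0.04, 0], "angular": [0, 0, 0]}, {"delta_pos": [0, 0, 0], "angular": [0, 0, 0]}]}}

```text
time_s: 12.45
position: [317.3, 282.0, 75.9]
ee_rot: [0.176, 0.984, 0.0, 0.0]
wrist_force: [0.1, -0.6, -0.2]
gripper_width: 0.46
grip_force: 0.0
```

>>> {"fn": "arm_command", "kwargs": {"moves": [{"delta_pos": [0, 0, 0], "angular": [0, 0, 0]}, {"delta_pos": [0, 0, 0], "angular": [0, 0, 0]}, {"delta_pos": [0, 0, 0], "angular": [0, 0, 0]}, {"delta_pos": [0, 0, 0], "angular": [0, 0, 0]}], "claw": 0, "squeeze": 25}}

```text
time_s: 12.78
position: [317.4, 282.0, 76.0]
ee_rot: [0.175, 0.984, 0.0, 0.0]
wrist_force: [-1.0, -0.2, 7.8]
gripper_width: 0.389
grip_force: 24.2
```

>>> {"fn": "arm_command", "kwargs": {"moves": [{"delta_pos": [0, 0, 0], "angular": [0, 0, 0]}, {"delta_pos": [0, 0, -0.1], "angular": [0, 0, 0]}, {"delta_pos": [0, 0, -0.3], "angular": [0, 0, 0]}, {"delta_pos": [0, 0, -0.5], "angular": [0, 0, 0]}, {"delta_pos": [0, 0, -0.8], "angular": [0, 0, 0]}, {"delta_pos": [0, 0, -1], "angular": [0, 0, 0]}, {"delta_pos": [0, 0, -0.8], "angular": [0, 0, 0]}, {"delta_pos": [0, 0, -0.5], "angular": [0, 0, 0]}, {"delta_pos": [0, 0, 0], "angular": [0, 0, 0]}], "squeeze": 40}}

```text
time_s: 13.53
position: [317.8, 282.4, 117.0]
ee_rot: [0.175, 0.984, 0.001, 0.001]
wrist_force: [0.2, -1.0, -0.8]
gripper_width: 0.386
grip_force: 40.0
```

Collar held. Moving to the grey hex nest at (402.8,147.6) with +8.9° of yaw.

>>> {"fn": "arm_command", "kwargs": {"moves": [{"delta_pos": [-0.7, -0.5, 0], "angular": [0, 0, 0]}, {"delta_pos": [-1.4, -1.1, 0], "angular": [0, 0, 0]}, {"delta_pos": [-1.8, -1.4, 0], "angular": [0, 0, 0]}, {"delta_pos": [-1.8, -1.4, 0], "angular": [0, 0, 0]}, {"delta_pos": [-1.8, -1.4, 0], "angular": [0, 0, 0]}, {"delta_pos": [-1.8, -1.4, 0], "angular": [0, 0, 0]}, {"delta_pos": [-1.6, -1.2, 0], "angular": [0, 0, 0]}, {"delta_pos": [-1.1, -0.9, 0], "angular": [0, 0, 0]}, {"delta_pos": [-0.65, -0.41, 0], "angular": [0, 0, 0]}, {"delta_pos": [0, 0, 0], "angular": [0, 0, 0]}]}}

```text
time_s: 14.37
position: [403.3, 146.0, 115.5]
ee_rot: [0.176, 0.984, -0.0, -0.0]
wrist_force: [0.0, 1.0, -0.7]
gripper_width: 0.384
grip_force: 40.0
```

>>> {"fn": "arm_command", "kwargs": {"moves": [{"delta_pos": [0, 0, 0.8], "angular": [0, 0, -0.05]}, {"delta_pos": [0, 0, 1.2], "angular": [0, 0, -0.055]}, {"delta_pos": [0, 0, 1.2], "angular": [0, 0, -0.05]}, {"delta_pos": [0, 0, 0.8], "angular": [0, 0, 0]}, {"delta_pos": [0, 0, 0.5], "angular": [0, 0, 0]}, {"delta_pos": [0, 0, 0], "angular": [0, 0, 0]}, {"delta_pos": [0, 0, 0], "angular": [0, 0, 0]}]}}

```text
time_s: 14.95
position: [402.3, 147.4, 70.8]
ee_rot: [0.099, 0.995, -0.0, -0.0]
wrist_force: [0.6, 0.3, -1.1]
gripper_width: 0.384
grip_force: 40.0
```

Run:
```python
from ov import *
from workcell import status
d=shot('w11');s=status.observe();p=s["position"];q=s["ee_rot"];print(np.degrees(np.arctan2(q[1]**2-q[0]**2,2*q[0]*q[1])))
S=2.3;u0,v0=180,130
im=cv2.resize(d["pixels"][v0:v0+250,u0:u0+280],None,fx=S,fy=S,interpolation=cv2.INTER_CUBIC)
draw(im,d,ring((402.8,147.6),30/np.cos(np.pi/6),9,6,np.radians(48.7)),(0,255,0),S,u0,v0)
draw(im,d,ring(p,19.63,p[2]-8,6,np.radians(48.7)),(0,0,255),S,u0,v0)
cv2.imwrite("pics/w11c.png",im)
```

```text
15.0 [402.5 147.4  71. ] [0.0991 0.9951 0.     0.    ] [ 0.21  0.49  1.99 -0.    0.66 -1.16] [322.9 163.4 213.7]
78.62573559214182
```

View pics/w11c.png

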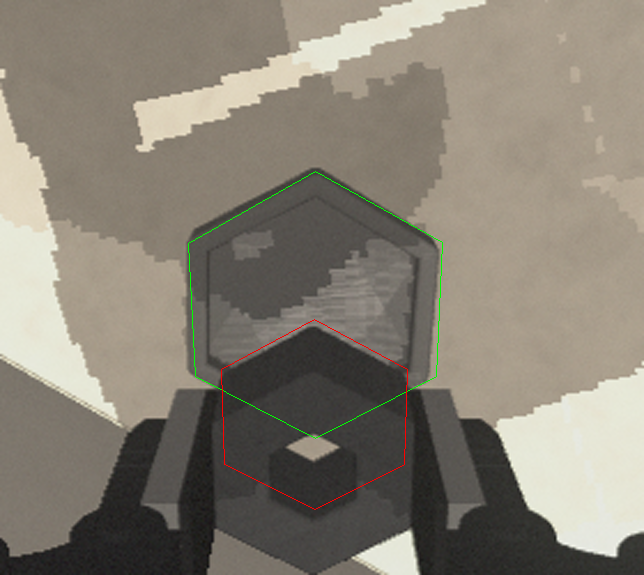

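The collar's flats are parallel to the nest, and the nest outline at (315,305) of the crop matches the prediction. Lowering 5.5 cm, then feeling for the floor.

>>> {"fn": "arm_command", "kwargs": {"moves": [{"delta_pos": [0, 0, 0.8], "angular": [0, 0, 0]}, {"delta_pos": [0, 0, 1.2], "angular": [0, 0, 0]}, {"delta_pos": [0, 0, 1.2], "angular": [0, 0, 0]}, {"delta_pos": [0, 0, 1.0], "angular": [0, 0, 0]}, {"delta_pos": [0, 0, 0.7], "angular": [0, 0, 0]}, {"delta_pos": [0, 0, 0.4], "angular": [0, 0, 0]}, {"delta_pos": [0, 0, 0.2], "angular": [0, 0, 0]}, {"delta_pos": [0, 0, 0], "angular": [0, 0, 0]}, {"delta_pos": [0, 0, 0], "angular": [0, 0, 0]}]}}

```text
time_s: 15.75
position: [402.6, 147.2, 16.0]
ee_rot: [0.099, 0.995, 0.0, 0.0]
wrist_force: [-0.3, 0.2, -0.3]
gripper_width: 0.385
grip_force: 40.0
```

>>> {"fn": "arm_command", "kwargs": {"moves": [{"delta_pos": [0, 0, 0.1], "angular": [0, 0, 0]}, {"delta_pos": [0, 0, 0.1], "angular": [0, 0, 0]}, {"delta_pos": [0, 0, 0], "angular": [0, 0, 0]}]}}

```text
time_s: 16.0
position: [402.6, 147.2, 13.9]
ee_rot: [0.099, 0.995, 0.0, 0.0]
wrist_force: [-0.2, 0.5, -1.2]
gripper_width: 0.381
grip_force: 40.0
```

>>> {"fn": "arm_command", "kwargs": {"moves": [{"delta_pos": [0, 0, 0.05], "angular": [0, 0, 0]}, {"delta_pos": [0, 0, 0], "angular": [0, 0, 0]}]}}

```text
time_s: 16.17
position: [402.5, 147.2, 13.3]
ee_rot: [0.099, 0.995, 0.0, 0.0]
wrist_force: [-0.2, 0.1, -0.5]
gripper_width: 0.385
grip_force: 40.0
```

>>> {"fn": "arm_command", "kwargs": {"moves": [{"delta_pos": [0, 0, 0.05], "angular": [0, 0, 0]}, {"delta_pos": [0, 0, 0], "angular": [0, 0, 0]}]}}

```text
time_s: 16.33
position: [402.5, 147.2, 12.8]
ee_rot: [0.099, 0.995, 0.0, 0.0]
wrist_force: [0.2, 0.0, -0.5]
gripper_width: 0.383
grip_force: 40.0
```

>>> {"fn": "arm_command", "kwargs": {"moves": [{"delta_pos": [0, 0, 0.05], "angular": [0, 0, 0]}, {"delta_pos": [0, 0, 0], "angular": [0, 0, 0]}]}}

```text
time_s: 16.5
position: [402.5, 147.2, 12.2]
ee_rot: [0.099, 0.995, -0.0, -0.0]
wrist_force: [0.3, 0.9, -1.6]
gripper_width: 0.385
grip_force: 40.0
```

>>> {"fn": "arm_command", "kwargs": {"moves": [{"delta_pos": [0, 0, 0.03], "angular": [0, 0, 0]}, {"delta_pos": [0, 0, 0], "angular": [0, 0, 0]}]}}

```text
time_s: 16.67
position: [402.5, 147.2, 12.2]
ee_rot: [0.099, 0.995, 0.0, 0.0]
wrist_force: [0.1, 0.5, 3.9]
gripper_width: 0.384
grip_force: 40.7
```

The collar rests on the nest floor. Release, rise and go back over the die body.

>>> {"fn": "arm_command", "kwargs": {"moves": [{"delta_pos": [0, 0, 0], "angular": [0, 0, 0]}, {"delta_pos": [0, 0, 0], "angular": [0, 0, 0]}, {"delta_pos": [0, 0, 0], "angular": [0, 0, 0]}, {"delta_pos": [0, 0, 0], "angular": [0, 0, 0]}], "claw": 0.6}}

```text
time_s: 17.0
position: [402.5, 147.2, 12.0]
ee_rot: [0.099, 0.995, 0.0, 0.0]
wrist_force: [0.3, -0.4, -0.3]
gripper_width: 0.604
grip_force: 0.0
```

>>> {"fn": "arm_command", "kwargs": {"moves": [{"delta_pos": [0, 0, -0.5], "angular": [0, 0, 0]}, {"delta_pos": [0, 0, -1], "angular": [0, 0, 0]}, {"delta_pos": [0, 0, -1.5], "angular": [0, 0, 0]}, {"delta_pos": [0, 0, -2], "angular": [0, 0, 0]}, {"delta_pos": [0, 0, -2], "angular": [0, 0, 0]}, {"delta_pos": [0, 0, -2], "angular": [0, 0, 0]}, {"delta_pos": [0, 0, -1], "angular": [0, 0, 0]}, {"delta_pos": [0, 0, -0.5], "angular": [0, 0, 0]}, {"delta_pos": [0, 0, 0], "angular": [0, 0, 0]}]}}

```text
time_s: 17.75
position: [402.9, 147.3, 118.0]
ee_rot: [0.099, 0.995, 0.0, 0.001]
wrist_force: [0.4, -0.5, 0.2]
gripper_width: 0.603
grip_force: 0.0
```

>>> {"fn": "arm_command", "kwargs": {"moves": [{"delta_pos": [0.6, 0.6, 0], "angular": [0, 0, 0]}, {"delta_pos": [1.2, 1.3, 0], "angular": [0, 0, 0]}, {"delta_pos": [1.5, 1.6, 0], "angular": [0, 0, 0]}, {"delta_pos": [1.6, 1.7, 0], "angular": [0, 0, 0]}, {"delta_pos": [1.6, 1.7, 0], "angular": [0, 0, 0]}, {"delta_pos": [1.6, 1.7, 0], "angular": [0, 0, 0]}, {"delta_pos": [1.5, 1.6, 0], "angular": [0, 0, 0]}, {"delta_pos": [1.0, 1.0, 0], "angular": [0, 0, 0]}, {"delta_pos": [0.41, 0.36, 0], "angular": [0, 0, 0]}, {"delta_pos": [0, 0, 0], "angular": [0, 0, 0]}], "claw": 0.95}}

```text
time_s: 18.58
position: [316.0, 282.7, 116.3]
ee_rot: [0.098, 0.995, -0.001, -0.001]
wrist_force: [-0.1, -0.0, -0.1]
gripper_width: 0.947
grip_force: 0.0
```

Run:
```python
from ov import *
from workcell import status
d=shot('w12');p=status.observe()["position"];print(proj(d,(p[0],p[1],68)),proj(d,(p[0],p[1],9)),proj(d,(402.7,147.4,24)))
g=cv2.cvtColor(d["pixels"],cv2.COLOR_BGR2GRAY).astype(int)
u,v=proj(d,(p[0],p[1],68)).round().astype(int)
for r in (v-4,v,v+4):
    gr=g[r,2:]-g[r,:-2]; print(r,[(i+1,int(gr[i])) for i in range(u-75,u+75) if abs(gr[i])>14])
for r in (335,345):
    gr=g[r,2:]-g[r,:-2]; print(r,[(i+1,int(gr[i])) for i in range(150,480) if abs(gr[i])>35])
```

```text
18.6333 [316.6 282.2 116.4] [ 9.810e-02  9.952e-01 -5.000e-04 -5.000e-04] [ 0.59  0.4   1.96 -0.    0.79 -0.79] [236.7 298.6 259.2]
[315.35866779 274.63040871] [315.61599425 239.8003669 ] [154.97808749 392.45467793]
271 [(241, -67), (266, -27), (267, -35), (299, 15), (303, -33), (304, -38), (326, 16), (327, 37), (328, 28), (362, -19), (363, 31), (364, 50)]
275 [(241, -52), (242, -66), (243, -17), (265, -19), (266, -43), (267, -16), (268, 17), (301, -27), (302, -41), (303, -19), (328, 20), (329, 40), (330, 26), (362, -17), (364, 46), (365, 33)]
279 [(242, -50), (243, -67), (266, -27), (267, -29), (301, -31), (302, -37), (303, -15), (329, 37), (330, 36), (364, 33), (365, 27), (390, 54)]
335 [(157, -88), (158, -148), (159, -67), (208, 102), (209, 150), (210, 60), (327, -51), (328, -64), (331, 55), (333, -52), (335, 55), (336, 65), (422, -120), (423, -119)]
345 [(151, -81), (152, -43), (180, -36), (209, 105), (210, 149), (211, 58), (421, -118), (422, -120), (423, -39)]
```

The body edges (266–364) and bore (302–329) are centred on the finger middle at 315.7. Descend to TCP z ≈ 37 and grip.

>>> {"fn": "arm_command", "kwargs": {"moves": [{"delta_pos": [0, 0, 0.8], "angular": [0, 0, 0]}, {"delta_pos": [0, 0, 1.3], "angular": [0, 0, 0]}, {"delta_pos": [0, 0, 1.5], "angular": [0, 0, 0]}, {"delta_pos": [0, 0, 1.5], "angular": [0, 0, 0]}, {"delta_pos": [0, 0, 1.4], "angular": [0, 0, 0]}, {"delta_pos": [0, 0, 0.9], "angular": [0, 0, 0]}, {"delta_pos": [0, 0, 0.5], "angular": [0, 0, 0]}, {"delta_pos": [0, 0, 0], "angular": [0, 0, 0]}, {"delta_pos": [0, 0, 0], "angular": [0, 0, 0]}]}}

```text
time_s: 19.38
position: [317.4, 281.7, 37.8]
ee_rot: [0.099, 0.995, -0.0, -0.0]
wrist_force: [0.7, -0.6, -0.5]
gripper_width: 0.953
grip_force: 0.0
```

>>> {"fn": "arm_command", "kwargs": {"moves": [{"delta_pos": [0, 0, 0], "angular": [0, 0, 0]}, {"delta_pos": [0, 0, 0], "angular": [0, 0, 0]}, {"delta_pos": [0, 0, 0], "angular": [0, 0, 0]}, {"delta_pos": [0, 0, 0], "angular": [0, 0, 0]}, {"delta_pos": [0, 0, 0], "angular": [0, 0, 0]}, {"delta_pos": [0, 0, 0], "angular": [0, 0, 0]}], "claw": 0, "squeeze": 50}}

```text
time_s: 19.88
position: [317.6, 282.3, 38.8]
ee_rot: [0.099, 0.995, 0.0, 0.001]
wrist_force: [-0.3, -3.5, 15.2]
gripper_width: 0.591
grip_force: 49.3
```

>>> {"fn": "arm_command", "kwargs": {"moves": [{"delta_pos": [0, 0, -0.1], "angular": [0, 0, 0]}, {"delta_pos": [0, 0, -0.3], "angular": [0, 0, 0]}, {"delta_pos": [0, 0, -0.6], "angular": [0, 0, 0]}, {"delta_pos": [0, 0, -1], "angular": [0, 0, 0]}, {"delta_pos": [0, 0, -1], "angular": [0, 0, 0]}, {"delta_pos": [0, 0, -0.7], "angular": [0, 0, 0]}, {"delta_pos": [0, 0, -0.3], "angular": [0, 0, 0]}, {"delta_pos": [0, 0, 0], "angular": [0, 0, 0]}]}}

```text
time_s: 20.55
position: [317.6, 282.4, 78.7]
ee_rot: [0.099, 0.995, 0.0, 0.001]
wrist_force: [1.4, -0.6, -3.7]
gripper_width: 0.59
grip_force: 52.4
```

Body lifted free. Moving to the round nest (522.5,248.5).

>>> {"fn": "arm_command", "kwargs": {"moves": [{"delta_pos": [-0.8, 0, 0], "angular": [0, 0, 0]}, {"delta_pos": [-1.8, 0.1, 0], "angular": [0, 0, 0]}, {"delta_pos": [-2.6, 0.1, 0], "angular": [0, 0, 0]}, {"delta_pos": [-2.9, 0.1, 0], "angular": [0, 0, 0]}, {"delta_pos": [-3.0, 0.1, 0], "angular": [0, 0, 0]}, {"delta_pos": [-3.0, 0.1, 0], "angular": [0, 0, 0]}, {"delta_pos": [-2.9, 0.1, 0], "angular": [0, 0, 0]}, {"delta_pos": [-2.0, 0.1, 0], "angular": [0, 0, 0]}, {"delta_pos": [-1.2, 0.02, 0], "angular": [0, 0, 0]}, {"delta_pos": [-0.56, 0, 0], "angular": [0, 0, 0]}]}}

```text
time_s: 21.38
position: [523.8, 247.8, 77.3]
ee_rot: [0.099, 0.995, -0.0, -0.0]
wrist_force: [-0.2, -0.4, -2.2]
gripper_width: 0.59
grip_force: 52.4
```

>>> {"fn": "arm_command", "kwargs": {"moves": [{"delta_pos": [0, 0, 0], "angular": [0, 0, 0]}, {"delta_pos": [0, 0, 0], "angular": [0, 0, 0]}, {"delta_pos": [0, 0, 0], "angular": [0, 0, 0]}]}}

```text
time_s: 21.63
position: [520.8, 248.6, 77.8]
ee_rot: [0.098, 0.995, -0.0, -0.001]
wrist_force: [-0.2, -0.4, -2.7]
gripper_width: 0.589
grip_force: 52.4
```

Run:
```python
from ov import *
from workcell import status
d=shot('w13');p=status.observe()["position"]
S=2.3;u0,v0=180,110
im=cv2.resize(d["pixels"][v0:v0+250,u0:u0+280],None,fx=S,fy=S,interpolation=cv2.INTER_CUBIC)
draw(im,d,ring((522.5,248.5),39,9),(0,255,0),S,u0,v0)
draw(im,d,ring(p,26,p[2]-12),(0,0,255),S,u0,v0)
cv2.imwrite("pics/w13c.png",im)
```

```text
21.6833 [520.9 248.7  77.9] [ 9.830e-02  9.952e-01 -2.000e-04 -5.000e-04] [ 0.34  0.62  1.62  0.    0.91 -1.03] [441.5 264.5 220.7]
```

View pics/w13c.png

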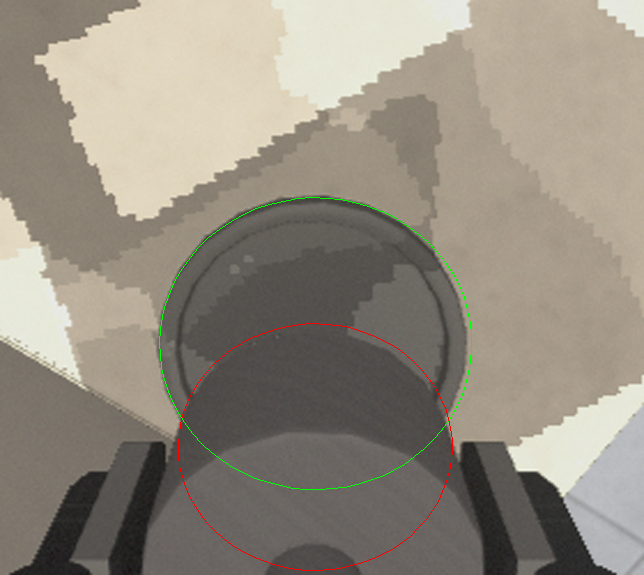

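The nest matches the predicted outline around (313,343) of the crop to within about 1 mm, and the body sits over it. Lowering, then feeling for the floor.

>>> {"fn": "arm_command", "kwargs": {"moves": [{"delta_pos": [-0.12, 0, 0.8], "angular": [0, 0, 0]}, {"delta_pos": [0, 0, 1.2], "angular": [0, 0, 0]}, {"delta_pos": [0, 0, 1.2], "angular": [0, 0, 0]}, {"delta_pos": [0, 0, 1.0], "angular": [0, 0, 0]}, {"delta_pos": [0, 0, 0.7], "angular": [0, 0, 0]}, {"delta_pos": [0, 0, 0.4], "angular": [0, 0, 0]}, {"delta_pos": [0, 0, 0.2], "angular": [0, 0, 0]}, {"delta_pos": [0, 0, 0], "angular": [0, 0, 0]}, {"delta_pos": [0, 0, 0], "angular": [0, 0, 0]}]}}

```text
time_s: 22.43
position: [523.6, 248.3, 23.3]
ee_rot: [0.099, 0.995, 0.0, 0.0]
wrist_force: [-0.1, -0.5, -2.4]
gripper_width: 0.585
grip_force: 52.4
```

>>> {"fn": "arm_command", "kwargs": {"moves": [{"delta_pos": [0, 0, 0.1], "angular": [0, 0, 0]}, {"delta_pos": [0, 0, 0.1], "angular": [0, 0, 0]}, {"delta_pos": [0, 0, 0.1], "angular": [0, 0, 0]}, {"delta_pos": [0, 0, 0], "angular": [0, 0, 0]}]}}

```text
time_s: 22.77
position: [523.4, 248.2, 19.9]
ee_rot: [0.099, 0.995, -0.0, 0.0]
wrist_force: [0.2, 0.4, -2.5]
gripper_width: 0.589
grip_force: 52.4
```

>>> {"fn": "arm_command", "kwargs": {"moves": [{"delta_pos": [0, 0, 0.05], "angular": [0, 0, 0]}, {"delta_pos": [0, 0, 0], "angular": [0, 0, 0]}]}}

```text
time_s: 22.93
position: [523.4, 248.2, 19.4]
ee_rot: [0.099, 0.995, -0.0, -0.0]
wrist_force: [-0.0, -0.3, -3.6]
gripper_width: 0.587
grip_force: 52.4
```

>>> {"fn": "arm_command", "kwargs": {"moves": [{"delta_pos": [0, 0, 0.08], "angular": [0, 0, 0]}, {"delta_pos": [0, 0, 0.07], "angular": [0, 0, 0]}, {"delta_pos": [0, 0, 0], "angular": [0, 0, 0]}]}}

```text
time_s: 23.18
position: [523.4, 248.2, 17.8]
ee_rot: [0.099, 0.995, -0.0, -0.0]
wrist_force: [-0.3, 0.3, -3.3]
gripper_width: 0.587
grip_force: 52.4
```

>>> {"fn": "arm_command", "kwargs": {"moves": [{"delta_pos": [0, 0, 0.06], "angular": [0, 0, 0]}, {"delta_pos": [0, 0, 0], "angular": [0, 0, 0]}]}}

```text
time_s: 23.35
position: [523.4, 248.2, 17.3]
ee_rot: [0.099, 0.995, -0.0, -0.0]
wrist_force: [-1.1, -0.3, -2.0]
gripper_width: 0.588
grip_force: 52.4
```

>>> {"fn": "arm_command", "kwargs": {"moves": [{"delta_pos": [0, 0, 0.05], "angular": [0, 0, 0]}, {"delta_pos": [0, 0, 0], "angular": [0, 0, 0]}]}}

```text
time_s: 23.52
position: [523.5, 248.2, 16.9]
ee_rot: [0.099, 0.995, 0.0, 0.0]
wrist_force: [-0.1, -0.8, -2.6]
gripper_width: 0.586
grip_force: 52.4
```

>>> {"fn": "arm_command", "kwargs": {"moves": [{"delta_pos": [0, 0, 0.05], "angular": [0, 0, 0]}, {"delta_pos": [0, 0, 0], "angular": [0, 0, 0]}]}}

```text
time_s: 23.68
position: [523.4, 248.2, 16.9]
ee_rot: [0.099, 0.995, 0.0, 0.0]
wrist_force: [-1.9, -1.8, 7.5]
gripper_width: 0.587
grip_force: 53.5
```

>>> {"fn": "arm_command", "kwargs": {"moves": [{"delta_pos": [0, 0, 0.04], "angular": [0, 0, 0]}, {"delta_pos": [0, 0, 0], "angular": [0, 0, 0]}]}}

```text
time_s: 23.85
position: [523.5, 248.2, 16.8]
ee_rot: [0.099, 0.995, 0.0, 0.0]
wrist_force: [-4.2, -1.6, 14.3]
gripper_width: 0.587
grip_force: 54.2
```

Seated. Release, rise and check all placements numerically against predicted outlines.

>>> {"fn": "arm_command", "kwargs": {"moves": [{"delta_pos": [0, 0, 0], "angular": [0, 0, 0]}, {"delta_pos": [0, 0, 0], "angular": [0, 0, 0]}, {"delta_pos": [0, 0, 0], "angular": [0, 0, 0]}, {"delta_pos": [0, 0, 0], "angular": [0, 0, 0]}, {"delta_pos": [0, 0, 0], "angular": [0, 0, 0]}], "claw": 0.9}}

```text
time_s: 24.27
position: [523.5, 248.2, 15.9]
ee_rot: [0.099, 0.995, 0.0, 0.0]
wrist_force: [-0.6, 0.2, -0.5]
gripper_width: 0.903
grip_force: 0.0
```

>>> {"fn": "arm_command", "kwargs": {"moves": [{"delta_pos": [0, 0, -0.5], "angular": [0, 0, 0]}, {"delta_pos": [0, 0, -1], "angular": [0, 0, 0]}, {"delta_pos": [0, 0, -2], "angular": [0, 0, 0]}, {"delta_pos": [0, 0, -2.5], "angular": [0, 0, 0]}, {"delta_pos": [0, 0, -2.5], "angular": [0, 0, 0]}, {"delta_pos": [0, 0, -2.5], "angular": [0, 0, 0]}, {"delta_pos": [0, 0, -2.5], "angular": [0, 0, 0]}, {"delta_pos": [0, 0, -2.5], "angular": [0, 0, 0]}, {"delta_pos": [0, 0, -1.5], "angular": [0, 0, 0]}, {"delta_pos": [0, 0, -0.5], "angular": [0, 0, 0]}]}}

```text
time_s: 25.1
position: [524.4, 248.6, 199.6]
ee_rot: [0.099, 0.995, 0.001, 0.002]
wrist_force: [0.5, 0.4, -0.3]
gripper_width: 0.901
grip_force: 0.0
```

>>> {"fn": "arm_command", "kwargs": {"moves": [{"delta_pos": [1, 0, 0], "angular": [0, 0, 0]}, {"delta_pos": [2, 0, 0], "angular": [0, 0, 0]}, {"delta_pos": [2, 0, 0], "angular": [0, 0, 0]}, {"delta_pos": [2, 0, 0], "angular": [0, 0, 0]}, {"delta_pos": [2, 0, 0], "angular": [0, 0, 0]}, {"delta_pos": [1, 0, 0], "angular": [0, 0, 0]}, {"delta_pos": [0, 0, 0], "angular": [0, 0, 0]}, {"delta_pos": [0, 0, 0], "angular": [0, 0, 0]}]}}

```text
time_s: 25.77
position: [425.1, 267.9, 195.7]
ee_rot: [0.098, 0.995, -0.0, -0.0]
wrist_force: [1.1, 0.9, -0.7]
gripper_width: 0.901
grip_force: 0.0
```

Run:
```python
from ov import *
from workcell import imaging,status
w=shot('w14'); s=imaging.get_image("side"); t=imaging.get_image("top")
s0=L('side0');t0=L('top0')
# edge score along predicted outlines, swept over shifts -> best offset (mm)
def score(d,pts):
    g=cv2.GaussianBlur(cv2.cvtColor(d["pixels"],cv2.COLOR_BGR2GRAY),(0,0),.8).astype(np.float32)
    m=np.hypot(cv2.Sobel(g,5,1,0),cv2.Sobel(g,5,0,1))
    q=np.array([proj(d,p) for p in pts],np.float32)
    return cv2.remap(m,q[:,:1],q[:,1:],1).mean()
def hexpts(c,r,z,ph):
    v=ring(c,r,z,6,ph); return np.vstack([np.linspace(v[i],v[(i+1)%6],12,endpoint=False) for i in range(6)])
def best(d,f):
    R=[(score(d,f(dx,dy)),dx,dy) for dx in np.arange(-8,8.1,1) for dy in np.arange(-8,8.1,1)]
    return [round(float(x),1) for x in max(R)]
for n,f in [("plunger head z105",lambda a,b:ring((416.5+a,385.2+b),12.5,105)),
            ("collar top z24",lambda a,b:hexpts((402.5+a,147.2+b),19.63,24,np.radians(48.7))),
            ("body top z46",lambda a,b:ring((523.5+a,248.2+b),25.5,46))]:
    print(n,"wrist",best(w,f),"top",best(t,f))
# bystanders: image change in top/side around bottle and vial
for d,d0,n,bx in [(t,t0,"top bottle",(200,290,230,320)),(t,t0,"top vial",(172,268,192,288)),(s,s0,"side bottle",(358,280,394,345)),(s,s0,"side vial",(317,328,340,370))]:
    x0,y0,x1,y1=bx; a=d["pixels"][y0:y1,x0:x1];b=d0["pixels"][y0-4:y1+4,x0-4:x1+4]
    _,v,_,l=cv2.minMaxLoc(cv2.matchTemplate(b,a,cv2.TM_CCOEFF_NORMED));print(n,round(v,3),(l[0]-4,l[1]-4))
```

```text
25.8167 [425.8 267.9 195.8] [ 9.860e-02  9.951e-01 -0.000e+00  1.000e-04] [ 0.44  0.37  1.69 -0.    1.09 -0.93] [345.7 283.8 338.6]
plunger head z105 wrist [121.8, 1.0, -1.0] top [125.1, 1.0, -1.0]
collar top z24 wrist [136.9, 1.0, -2.0] top [75.9, 0.0, 6.0]
body top z46 wrist [181.5, 1.0, 0.0] top [137.1, 1.0, 1.0]
top bottle 0.725 (0, 0)
top vial 1.0 (0, 0)
side bottle 0.769 (0, 0)
side vial 1.0 (0, 0)
```

All three parts sit at their predicted places, and the bottle and vial show zero shift. The gripper is clear. Handing in.

```bash
python3 -c "from workcell import env; print(env.sign_off())"
```

```text
the job is handed in; nothing more can be done
None
```

The stack is apart in the order asked: the plunger stands in its flared stand, the collar lies in the grey hexagonal nest and the die body in the round nest. Everything was let go, and the final images showed no shift of the bottle or vial. I handed the job in at about 26 s; no verdict was returned.

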